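# Tip a slide case out of the packed rack and stand it on the mat

### The job

Take the slide case with the straight bar grip out of the packed rack: first tip its top out towards you, clear of the hold-down rail, while its foot stays on the rack floor, then lift it out over the front lip and stand it upright in the middle of the black rubber mat. Let go of it there, and leave the case with the round knob where it stands.

Things in the scene. Friction and masses are not known exactly. Their poses are not given: they have to be found in the camera images.
- bar_case_centre (a point): Case to take: grey box 72 deep (x) x 40 (y, along the row) x 108 tall, 0.3 kg, packed with 1.5 mm gaps among equally tall boxes. Point: its centre, 54 above its foot; z up, -x front. On top a black bar grip, 12 thick (y) x 44 (x), centred 10 in front of the point, reaching 54 to 86 above it: grip firmly across the 12 mm, 78 above the point, so that fingertips stay over the row's tops.
- knob_case_centre (a point): Centre of the other case, to be left alone: the same box and axes, but a round black knob (26 mm wide, 32 tall) on top in place of the bar. The two stand in either of two places in the row, 112 mm apart; the rest of the row are four green slide boxes, 34 wide, 105 tall.
- rack: Fixed metal rack, 90 x 235 x 133 mm; origin: centre of its underside, -x its front, y along the row. Floor 6 thick; front lip 20 above it, 8 before the cases. A rail at the back covers the rear 16 mm of each case, 14 above its top, so none lifts straight out. Turned 12 to 20 deg about its lower front edge (36 before, 54 below its centre), top to -x, a case clears the rail; let go, it falls back.
- mat_centre (a point): Middle of the upper face of a fixed black rubber mat, 130 (x) x 120 (y) x 4 mm, lying on the desk; z up, 4 mm above the desk.
Not all that is in view belongs to the job. Leave any blue look-alike of the part that bears bar_case_centre alone.

How it is judged (in metres and radians):
On the way, in this order (a step that is already met when the one before it is completed fails the run):
1. the bar-grip case is tipped out by its top (more than 8 degrees) with its foot still on the rack floor (angle between bar_case_centre's own z axis and vertical above 0.14 rad and height (world z) of bar_case_centre below 0.075 m and x of bar_case_centre in the frame of rack above -0.05 m), for 0.1 s.
2. it is lifted clear over the front lip (height (world z) of bar_case_centre above 0.085 m), for 0.1 s.
At the end, for the whole second after the job is handed in: The bar-grip case stands upright (within 6 degrees) and released on the mat, its centre within 35 mm of the mat's middle; the knob case still stands in the rack within 20 mm of where it was (horizontal distance between bar_case_centre and mat_centre below 0.035 m and angle between bar_case_centre's own z axis and vertical below 0.1 rad and z of bar_case_centre in the frame of mat_centre between 0.046 and 0.062 m and distance between knob_case_centre and rack below 0.1 m and distance of knob_case_centre from where it was at the start of the episode below 0.02 m and angle between knob_case_centre's own z axis and vertical below 0.17 rad); the robot touches nothing.
It fails at once if the case with the round knob is shifted by more than 20 mm or tipped by more than 10 degrees (distance of knob_case_centre from where it was at the start of the episode above 0.02 m or angle between knob_case_centre's own z axis and vertical above 0.17 rad).
It also fails if it takes over 38 s, if anything falls off the work surface, if the arm or the gripper's body presses on something with over 40 N, if the wrist force passes 120 N, or if a joint passes its speed limit or range.

### The arm

A 6-joint arm with a two-finger parallel gripper is mounted at the origin on a cart in front of the work surface, level with it; the furniture and walls round the work are solid. World frame = base frame: x ahead of the robot, y to its left, z up, the work surface at z = 0. Lengths are in mm, angles in rad, forces in N, time in s.
With the tool pointing down it reaches from about 350 to 850 mm from the base axis. Payload 8.1 kg.
Tool frame: the origin (TCP) lies between the finger pads; the fingertips stand 17 mm ahead of it and the grasp point (between the pads) lies 2 mm behind it; z points along the fingers, x is the direction in which the jaws open and shut, and the axes are right-handed (so a half turn about z gives the same grasp; the last joint's range is limited). The gripper opens to 85 mm and grips with 20 to 120 N. Pads are 22 mm wide; open, the fingers measure 114 mm over their backs; the gripper's body (76 mm by 85 mm) begins 54 mm behind the grasp point. The pads swing forward as they close: fully open they stand 13 mm farther back than shut.
Start: joints at [1.241, 0.13, 1.488, -0, 1.523, -0.085], TCP at [145.395, 582.122, 248.292] pointing down, gripper open.
Joint ranges: [-2.96, 2.96], [-0.89, 2.26], [0.02, 2.5], [-1.34, 4.48], [0, 2.73], [-2.66, 2.66]. Speed limits (rad/s): [2.39, 2.39, 2.79, 3.14, 3.14, 3.14].

### API

Orientations are given as a 3x3 rotation matrix whose columns are the frame's x, y, z axes.
In Python, from rig import read_state, optics, manip gives the robot as it stands.
- The arm moves only by the shell command python3 -m inch 'ROWS'. ROWS is JSON, a list of rows, each an object with "fingers": the finger opening in m, from 0 to 0.0854; "offset": the shift along the tool's x, y, z in m, a list of three; "turn": the turn about the tool's z in degrees. A call has exactly 10 rows; each row is the pose to reach, as a shift and turn from the pose commanded when the call began, along the tool's axes at that moment; what a row does not reach only later rows make up. A row lasts 1/12 s, in which the tool goes at most 41.7 mm and 7.16 degrees, less where a joint would pass 70% of its speed; a pose out of reach is approached as far as the arm can. A call with a gripper value outside its range is refused whole. The fingers move at their own pace and stop on an object; the grip force is fixed at half the most. Time passes only in rows, so rows that repeat a pose let the fingers close, or fill a call up. It gives the time, the measured TCP pose, the force and the opening at its end, in the units of the state.
- read_state(): the state, without advancing time (a new reading comes with each control period).
- optics.grab_frame(name): name is "scene" or "top" or "wrist"; returns a dict with "img" (400x640x3 uint8, red, green, blue), "z_map" (400x640 float32, mm along the optical axis (not along the pixel's ray), 0 where there is no reading), "K" (3x3 intrinsics, pixels), "dist_coeffs" ([k1, k2, p1, p2, k3] as OpenCV has them; the pictures are not rectified), "R" (3x3) and "t" (3): a world point X has camera coordinates R X + t; the wrist camera has in their place "tool_from_camera" (4x4, takes a point from camera to tool coordinates, whose origin is the TCP and whose axes are the tool frame's). Camera axes: x right, y down, z forward; pixel columns grow to the right and rows downward; lengths in mm; the calibration is good to about 2 mm. A picture is of the moment at which its call begins: read the wrist's pose just before it.
- manip.close_job(): hands the job in, once; it reports no verdict.
Trained networks look in a picture, given as the dict that the camera call returned (one of the last four; its "shot" number tells which), for a name from the list of things; names that differ only in an ending like _2 or _b are one class to them, and where a whole thing is asked for, a point or a joint stands for the part that bears it (a point fixed in the world has none). Each returns a list of dicts, best first, with "p" (0 to 1); they miss things now and then, are a little off and sometimes report something else, mostly with a low value. They report only what shows in the picture. A call takes as long as a camera call. They do not tell look-alikes from the thing itself.
- optics.search_frame(picture, target): "rect" ([centre column, centre row, width, height] in pixels, round what is visible of it).
- optics.trace(picture, target): "region" (400x640 bool, what is visible of it) and "rect" ([centre column, centre row, width, height] in pixels, round what is visible of it).
- optics.pinpoint(picture, target): "location" ([column, row] in pixels: a listed point, or the origin of a listed thing).
The state is a dict: "clock": time; "q": joint angles; "dq": joint speeds; "joint_efforts": joint torques, N m; "eef_pos": TCP position; "ee_rot": TCP orientation; "ft_force": force on the tool from outside, world axes, zero at the start; "wrist_torque": the same for the moment, N m; "width": opening from 0.0 (shut) to 1.0 (fully open).
Only numpy, scipy, OpenCV 4.12 (cv2) and the standard library are available. Lean on these libraries where they do the work, as an engineer would, in place of code of your own. Each camera call takes 0.05 s, during which the arm holds its last target. There are 200 camera calls.

## Working session

There is one attempt and no reset: what is moved stays moved. The work goes in short steps, Python scripts to look and compute and a shell command to move; the robot and the scene stay as the last step left them, time stands still between calls to the robot, and variables do not carry over. Pictures are saved under pics/ and viewed, about 8 in all and at most 12, crops included, and the job is handed in when it is done.

```bash
mkdir -p pics; cat > h.py <<'E'
import numpy as np, cv2
from rig import read_state, optics, manip
def unproj(f,uv,z,s=None):
    p=cv2.undistortPoints(np.array([[uv]],float),f["K"],np.array(f["dist_coeffs"],float))[0,0]
    c=np.array([p[0]*z,p[1]*z,z])
    if "R" in f: return np.array(f["R"]).T@(c-np.array(f["t"]))
    T=np.array(f["tool_from_camera"]); c=T[:3,:3]@c+T[:3,3]
    P=np.array(s["eef_pos"]); P=P*(1000 if abs(P).max()<5 else 1)
    return np.array(s["ee_rot"])@c+P
def cloud(f,s=None):
    z=np.array(f["z_map"]);H,W=z.shape
    g=np.stack(np.meshgrid(np.arange(W),np.arange(H)),-1).reshape(-1,1,2).astype(float)
    p=cv2.undistortPoints(g,f["K"],np.array(f["dist_coeffs"],float)).reshape(H,W,2)
    c=np.dstack([p*z[...,None],z])
    if "R" in f: return (c-np.array(f["t"]))@np.array(f["R"])
    T=np.array(f["tool_from_camera"]); c=c@T[:3,:3].T+T[:3,3]
    P=np.array(s["eef_pos"])
    return c@np.array(s["ee_rot"]).T+P
def save(f,n,crop=None):
    im=f["img"]
    if crop: im=im[crop[1]:crop[3],crop[0]:crop[2]]; im=cv2.resize(im,None,fx=2,fy=2) if max(im.shape)<=400 else im
    cv2.imwrite("pics/"+n,im[...,::-1])
E
python3 - <<'E'
from h import *
s=read_state();print(s)
for n in ["scene","top"]:
    f=optics.grab_frame(n);save(f,n+"1.png");C=cloud(f)
    for t in ["bar_case_centre","knob_case_centre","rack","mat_centre"]:
        for d in optics.pinpoint(f,t)[:3]:
            u,v=d["location"];z=f["z_map"][int(v),int(u)]
            print(n,t,round(d["p"],2),np.round([u,v]),np.round(unproj(f,(u,v),z)))
        for d in optics.trace(f,t)[:3] if t!="mat_centre" else []:
            P=C[d["region"]&(f["z_map"]>0)]
            print("  tr",t,round(d["p"],2),np.round(d["rect"]),np.round(np.percentile(P,[2,50,98],axis=0)).tolist())
E
```

```text
{'clock': 0.0, 'q': array([ 1.24059195e+00,  1.31171095e-01,  1.48926962e+00,  2.67066505e-05,
        1.52300083e+00, -8.53999694e-02]), 'dq': array([-0.0023497 ,  0.00018022, -0.00126348,  0.00047777,  0.00089005,
       -0.00099944]), 'joint_efforts': array([ 4.94952637e-04, -5.69352686e+01, -5.00587785e+01,  1.90986480e-04,
        1.35661731e-02, -3.34254344e-05]), 'eef_pos': array([145.22196067, 581.63055502, 247.24377592]), 'ee_rot': array([[ 2.42367258e-01,  9.70184375e-01, -6.24713997e-04],
       [ 9.70182832e-01, -2.42367993e-01, -1.74036106e-03],
       [-1.83988178e-03, -1.84280258e-04, -9.99998290e-01]]), 'ft_force': array([-0.38750529, -0.40639591,  0.50923448]), 'wrist_torque': array([-0.01725189, -0.00028237, -0.04346445]), 'width': 1.0006626077498804}
scene bar_case_centre 0.84 [422. 188.] [ 381. -192.   79.]
scene bar_case_centre 0.59 [313. 178.] [519. -23.  86.]
  tr bar_case_centre 0.79 [314. 174.  29.  64.] [[516.0, -59.0, 23.0], [522.0, -37.0, 96.0], [583.0, -20.0, 146.0]]
  tr bar_case_centre 0.65 [421. 183.  41.  67.] [[381.0, -253.0, 2.0], [392.0, -203.0, 72
[... 535 characters left out ...]
.92 [348. 176.] [535. -39. 148.]
top bar_case_centre 0.33 [393. 183.] [ 524. -140.  113.]
  tr bar_case_centre 0.77 [428. 237.  42.  25.] [[384.0, -255.0, 1.0], [405.0, -209.0, 109.0], [431.0, -182.0, 143.0]]
  tr bar_case_centre 0.61 [350. 177.  21.  38.] [[518.0, -63.0, 20.0], [540.0, -40.0, 116.0], [578.0, -21.0, 150.0]]
top knob_case_centre 0.73 [394. 181.] [ 529. -141.  117.]
  tr knob_case_centre 0.83 [395. 182.  25.  34.] [[499.0, -173.0, 29.0], [520.0, -150.0, 115.0], [557.0, -132.0, 148.0]]
top rack 0.93 [366. 183.] [525. -79. 113.]
  tr rack 0.71 [374. 179. 113.  66.] [[483.0, -215.0, 2.0], [565.0, -98.0, 132.0], [601.0, 15.0, 138.0]]
top mat_centre 0.7 [240. 230.] [436. 217.   7.]
```

```bash
python3 - <<'E'
from h import *
f=optics.grab_frame("top");C=cloud(f)
cv2.imwrite("pics/a.png",cv2.resize(f["img"][120:290,180:500],None,fx=2.5,fy=2.5,interpolation=cv2.INTER_CUBIC)[...,::-1])
# fits
x,y,z=C[...,0],C[...,1],C[...,2]
v=f["img"].astype(int)
m=(z>138)&(z<155)&(x>470)&(x<610)&(y>-80)&(y<0)
print("bar pts",m.sum(),C[m].mean(0),cv2.minAreaRect(C[m][:,:2].astype(np.float32)))
f2=optics.grab_frame("scene");D=cloud(f2)
import itertools
for F,P in((f,C),(f2,D)):
  im=F["img"].astype(int)
  m=(P[...,2]>1)&(P[...,2]<9)&(abs(P[...,0]-430)<110)&(abs(P[...,1]-215)<110)&(im.max(-1)<70)
  print("mat",m.sum(),cv2.minAreaRect(P[m][:,:2].astype(np.float32)),np.median(P[m],0))
for t in ["bar_case_centre","knob_case_centre"]:
  for d in optics.trace(f2,t)[:2]:
    P=D[d["region"]&(f2["z_map"]>0)];Q=P[(P[:,2]>40)&(P[:,2]<105)]
    vx,vy,x0,y0=cv2.fitLine(Q[:,:2].astype(np.float32),cv2.DIST_HUBER,0,.01,.01).ravel()
    print(t,"front yaw",np.degrees(np.arctan2(-vx,vy)) if vy>0 else np.degrees(np.arctan2(vx,-vy)),x0,y0,np.percentile(Q[:,1],[3,97]))
E
```

```text
bar pts 124 [548.09736928 -41.47119216 146.05938194] ((560.2431030273438, -38.25666046142578), (68.70308685302734, 70.05867004394531), 77.78298950195312)
mat 2919 ((436.96820068359375, 215.70498657226562), (218.56265258789062, 203.83026123046875), 89.38627624511719) [431.06302957 202.96953369   5.07223603]
mat 3582 ((446.345947265625, 211.3603057861328), (120.10128021240234, 174.73219299316406), 88.74382781982422) [416.34083123 214.9892258    4.7411191 ]
bar_case_centre front yaw -3.452883 389.42047 -212.46332 [-250.10157465 -181.49899521]
bar_case_centre front yaw -10.7794285 519.96454 -36.984722 [-55.12336082 -20.25374897]
knob_case_centre front yaw -11.265999 501.18546 -147.97243 [-168.70132063 -130.1817334 ]
```

View pics/a.png

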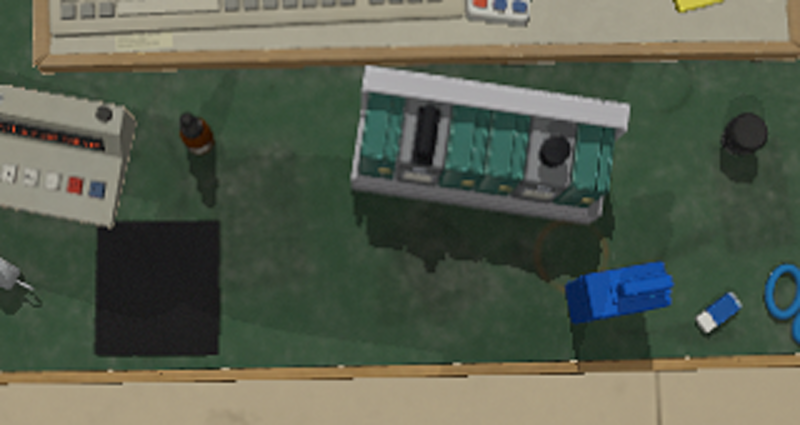

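View pics/scene1.png

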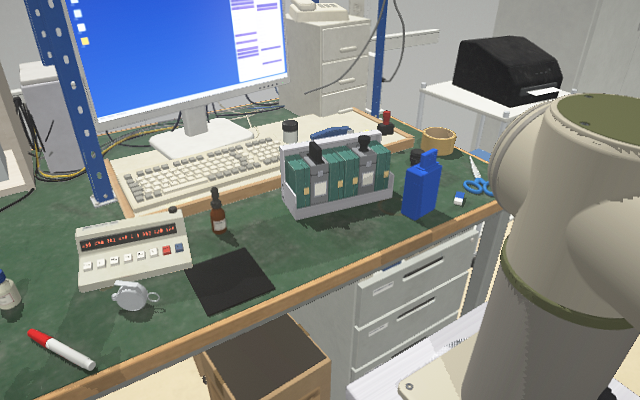

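The top crop shows the rack with the bar case at crop (427,135), the knob case at (553,150), and the blue decoy at (620,290). The mat is at (157,287). The scene view agrees: bar case on the left at (314,170). The rack is yawed about -10.5°, and the grip should be near (546,-42,138). I'm moving there in two legs, then looking.

```bash
python3 -m inch '[{"fingers":0.085,"offset":[-0.03,0.03,0],"turn":-1},{"fingers":0.085,"offset":[-0.055,0.06,0],"turn":-2},{"fingers":0.085,"offset":[-0.08,0.085,0],"turn":-3},{"fingers":0.085,"offset":[-0.11,0.115,0],"turn":-3.5},{"fingers":0.085,"offset":[-0.135,0.14,0],"turn":-3.5},{"fingers":0.085,"offset":[-0.16,0.17,0],"turn":-3.5},{"fingers":0.085,"offset":[-0.19,0.2,0],"turn":-3.5},{"fingers":0.085,"offset":[-0.215,0.225,0],"turn":-3.5},{"fingers":0.085,"offset":[-0.24,0.255,0],"turn":-3.5},{"fingers":0.085,"offset":[-0.265,0.28,0],"turn":-3.5}]'
```

```text
clock: 1.83
eef_pos: [353.8, 255.4, 248.7]
ee_rot: [[0.183, 0.983, 0.001], [0.983, -0.183, 0.0], [0.001, 0.001, -1.0]]
ft_force: [1.5, 0.6, -0.7]
width: 0.994
```

```bash
python3 -m inch '[{"fingers":0.085,"offset":[-0.03,0.028,0],"turn":0},{"fingers":0.085,"offset":[-0.06,0.056,0],"turn":0},{"fingers":0.085,"offset":[-0.088,0.083,0],"turn":0},{"fingers":0.085,"offset":[-0.117,0.11,0],"turn":0},{"fingers":0.085,"offset":[-0.145,0.137,0],"turn":0},{"fingers":0.085,"offset":[-0.174,0.164,0],"turn":0},{"fingers":0.085,"offset":[-0.203,0.191,0],"turn":0},{"fingers":0.085,"offset":[-0.232,0.218,0],"turn":0},{"fingers":0.085,"offset":[-0.258,0.243,0],"turn":0},{"fingers":0.085,"offset":[-0.258,0.243,0],"turn":0}]'
python3 - <<'E'
from h import *
s=read_state();f=optics.grab_frame("wrist");save(f,"w1.png");C=cloud(f,s);np.savez("w1.npz",C=C,img=f["img"])
print(s["eef_pos"],s["clock"],np.array(f["tool_from_camera"]).round(2).tolist())
z=C[...,2];im=f["img"]
m=(z>138)&(z<152)&(im.max(-1)<80)&(abs(C[...,0]-546)<45)&(abs(C[...,1]+42)<35)
print("bar",m.sum(),np.median(C[m],0),cv2.minAreaRect(C[m][:,:2].astype(np.float32)))
m2=(z>112)&(z<118)&(im.astype(int).ptp(-1)<25) if hasattr(im,'ptp') else (z>112)&(z<118)&(np.ptp(im.astype(int),axis=-1)<25)
Q=C[m2&(abs(C[...,1]+42)<40)]
print("top",len(Q),cv2.minAreaRect(Q[:,:2].astype(np.float32)) if len(Q)>3 else 0)
E
```

```text
clock: 2.67
eef_pos: [546.7, -46.3, 247.7]
ee_rot: [[0.187, 0.982, 0.0], [0.982, -0.187, -0.002], [-0.002, 0.001, -1.0]]
ft_force: [1.3, -0.0, 0.0]
width: 0.999
[546.65297238 -46.33297798 247.67329515] 2.6667 [[1.0, -0.0, -0.0, 0.38], [0.0, 0.96, 0.29, -72.92], [0.0, -0.29, 0.96, -126.57], [0.0, 0.0, 0.0, 1.0]]
bar 392 [534.7076709  -43.14379846 146.30107185] ((541.8138427734375, -43.370269775390625), (12.17377758026123, 35.8553466796875), 78.8836669921875)
top 1840 ((552.5801391601562, -37.37545394897461), (81.66585540771484, 63.04233932495117), 79.94473266601562)
```

View pics/w1.png

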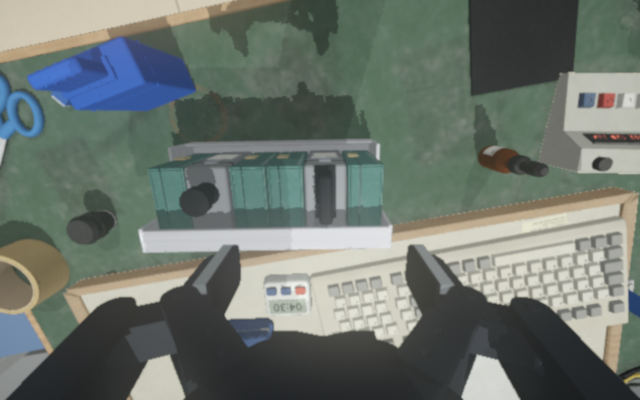

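The bar is at (325,193) and the knob at (198,198), with the row square to the image, so the yaw is right. The bar axis is about 2 mm towards +tool x and its top is at 146 mm, as expected. Descending and gripping.

```bash
python3 -m inch '[{"fingers":0.06,"offset":[0.002,0,0.02],"turn":0},{"fingers":0.06,"offset":[0.002,0,0.045],"turn":0},{"fingers":0.05,"offset":[0.002,0,0.07],"turn":0},{"fingers":0.05,"offset":[0.002,0,0.09],"turn":0},{"fingers":0.05,"offset":[0.002,0,0.103],"turn":0},{"fingers":0.05,"offset":[0.002,0,0.11],"turn":0},{"fingers":0.05,"offset":[0.002,0,0.11],"turn":0},{"fingers":0.03,"offset":[0.002,0,0.11],"turn":0},{"fingers":0.0,"offset":[0.002,0,0.11],"turn":0},{"fingers":0.0,"offset":[0.002,0,0.11],"turn":0}]'
python3 -m inch '[{"fingers":0.0,"offset":[0,0,0],"turn":0},{"fingers":0.0,"offset":[0,0,0],"turn":0},{"fingers":0.0,"offset":[0,0,0],"turn":0},{"fingers":0.0,"offset":[0,0,0],"turn":0},{"fingers":0.0,"offset":[0,0,0],"turn":0},{"fingers":0.0,"offset":[0,0,0],"turn":0},{"fingers":0.0,"offset":[0,0,0],"turn":0},{"fingers":0.0,"offset":[0,0,0],"turn":0},{"fingers":0.0,"offset":[0,0,0],"turn":0},{"fingers":0.0,"offset":[0,0,0],"turn":0}]'
```

```text
clock: 3.55
eef_pos: [546.0, -39.2, 140.1]
ee_rot: [[0.183, 0.983, 0.003], [0.983, -0.183, -0.001], [-0.0, 0.003, -1.0]]
ft_force: [0.0, -1.5, 2.1]
width: 0.167
clock: 4.38
eef_pos: [545.9, -39.9, 140.0]
ee_rot: [[0.183, 0.983, 0.002], [0.983, -0.183, -0.002], [-0.001, 0.003, -1.0]]
ft_force: [-2.1, -5.7, 6.1]
width: 0.129
```

It gripped, but about 3–4 mm off to the side and 3 mm high because the earlier pose still lagged. I'll re-centre before pulling.

```bash
python3 -m inch '[{"fingers":0.03,"offset":[0,0,0],"turn":0},{"fingers":0.03,"offset":[-0.003,0,0],"turn":0},{"fingers":0.03,"offset":[-0.004,0,0.003],"turn":0},{"fingers":0.03,"offset":[-0.004,0,0.003],"turn":0},{"fingers":0.03,"offset":[-0.004,0,0.003],"turn":0},{"fingers":0.03,"offset":[-0.004,0,0.003],"turn":0},{"fingers":0.03,"offset":[-0.004,0,0.003],"turn":0},{"fingers":0.0,"offset":[-0.004,0,0.003],"turn":0},{"fingers":0.0,"offset":[-0.004,0,0.003],"turn":0},{"fingers":0.0,"offset":[-0.004,0,0.003],"turn":0}]'
python3 -m inch '[{"fingers":0.0,"offset":[0,0,0],"turn":0},{"fingers":0.0,"offset":[0,0,0],"turn":0},{"fingers":0.0,"offset":[0,0,0],"turn":0},{"fingers":0.0,"offset":[0,-0.002,0],"turn":0},{"fingers":0.0,"offset":[0,-0.004,0],"turn":0},{"fingers":0.0,"offset":[0,-0.006,0],"turn":0},{"fingers":0.0,"offset":[0,-0.008,0],"turn":0},{"fingers":0.0,"offset":[0,-0.01,0],"turn":0},{"fingers":0.0,"offset":[0,-0.012,0],"turn":0},{"fingers":0.0,"offset":[0,-0.012,0],"turn":0}]'
```

```text
clock: 5.22
eef_pos: [544.3, -42.7, 135.4]
ee_rot: [[0.183, 0.983, 0.0], [0.983, -0.183, 0.0], [0.0, 0.0, -1.0]]
ft_force: [-0.5, 0.7, 0.1]
width: 0.13
clock: 6.05
eef_pos: [533.3, -40.8, 135.9]
ee_rot: [[0.183, 0.983, 0.003], [0.983, -0.183, -0.0], [0.0, 0.003, -1.0]]
ft_force: [5.9, -0.4, -1.0]
width: 0.128
```

```bash
python3 -m inch '[{"fingers":0.0,"offset":[0,-0.004,0],"turn":0},{"fingers":0.0,"offset":[0,-0.008,-0.001],"turn":0},{"fingers":0.0,"offset":[0,-0.012,-0.001],"turn":0},{"fingers":0.0,"offset":[0,-0.016,-0.002],"turn":0},{"fingers":0.0,"offset":[0,-0.02,-0.002],"turn":0},{"fingers":0.0,"offset":[0,-0.024,-0.002],"turn":0},{"fingers":0.0,"offset":[0,-0.028,-0.002],"turn":0},{"fingers":0.0,"offset":[0,-0.031,-0.002],"turn":0},{"fingers":0.0,"offset":[0,-0.034,-0.002],"turn":0},{"fingers":0.0,"offset":[0,-0.034,-0.002],"turn":0}]'
python3 - <<'E'
from h import *
s=read_state();f=optics.grab_frame("scene")
im=cv2.resize(f["img"][90:240,230:430],None,fx=4,fy=4,interpolation=cv2.INTER_CUBIC);cv2.imwrite("pics/s2.png",im[...,::-1])
D=cloud(f)
for d in optics.trace(f,"bar_case_centre")[:3]:
    P=D[d["region"]&(f["z_map"]>0)]
    P=P[(P[:,0]>440)&(P[:,2]<112)]
    print(d["p"],np.round(d["rect"]),len(P))
    if len(P)<20: continue
    a=np.array([.983,-.183]);u=P[:,:2]@a
    # front face: plane fit u vs z, lower envelope
    k=np.polyfit(P[:,2],u,1)
    for _ in range(5):
        r=u-np.polyval(k,P[:,2]); g=abs(r)<5; k=np.polyfit(P[g,2],u[g],1)
    print("tilt",np.degrees(np.arctan(-k[0])),"u at z=6",np.polyval(k,6), "z",P[:,2].min(),P[:,2].max())
print(s["clock"])
E
```

```text
clock: 6.88
eef_pos: [499.0, -34.5, 137.4]
ee_rot: [[0.183, 0.983, 0.001], [0.983, -0.183, -0.0], [-0.0, 0.001, -1.0]]
ft_force: [3.7, -0.9, -1.8]
width: 0.128
0.88 [320. 178.  28.  56.] 697
tilt 17.28440982179274 u at z=6 515.290411213734 z 24.944618707559297 111.95185404395066
6.8833
```

View pics/s2.png

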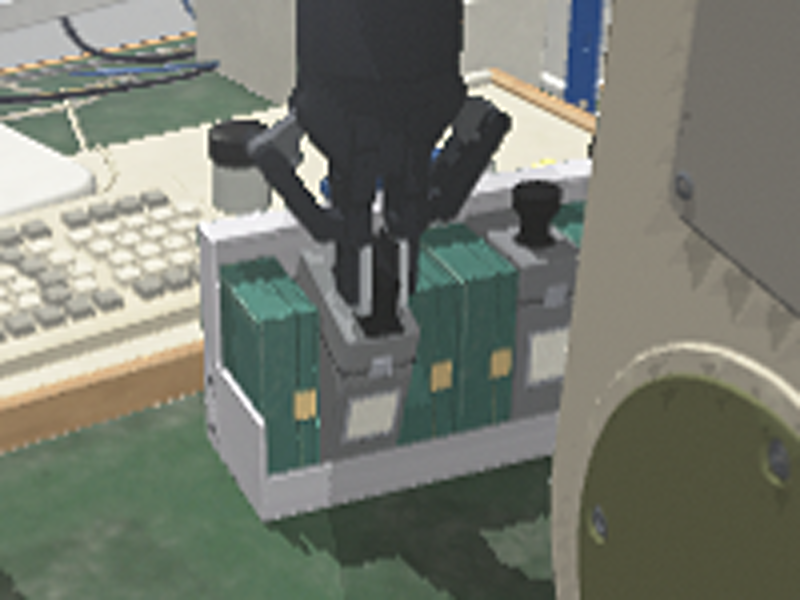

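The view shows the case tipped by about 17° with its foot on the floor against the lip, and its neighbours and the knob case undisturbed. I'll lift straight over the lip first, then go forward and up so the rear foot clears the rail.

```bash
python3 -m inch '[{"fingers":0.0,"offset":[0,0,-0.004],"turn":0},{"fingers":0.0,"offset":[0,0,-0.01],"turn":0},{"fingers":0.0,"offset":[0,0,-0.017],"turn":0},{"fingers":0.0,"offset":[0,0,-0.024],"turn":0},{"fingers":0.0,"offset":[0,0,-0.031],"turn":0},{"fingers":0.0,"offset":[0,0,-0.038],"turn":0},{"fingers":0.0,"offset":[0,0,-0.042],"turn":0},{"fingers":0.0,"offset":[0,-0.005,-0.045],"turn":0},{"fingers":0.0,"offset":[0,-0.012,-0.048],"turn":0},{"fingers":0.0,"offset":[0,-0.02,-0.051],"turn":0}]'
python3 -m inch '[{"fingers":0.0,"offset":[0,-0.01,-0.005],"turn":0},{"fingers":0.0,"offset":[0,-0.02,-0.012],"turn":0},{"fingers":0.0,"offset":[0,-0.032,-0.022],"turn":0},{"fingers":0.0,"offset":[0,-0.044,-0.034],"turn":0},{"fingers":0.0,"offset":[0,-0.056,-0.046],"turn":0},{"fingers":0.0,"offset":[0,-0.068,-0.056],"turn":0},{"fingers":0.0,"offset":[0,-0.076,-0.06],"turn":0},{"fingers":0.0,"offset":[0,-0.08,-0.06],"turn":0},{"fingers":0.0,"offset":[0,-0.08,-0.06],"turn":0},{"fingers":0.0,"offset":[0,-0.08,-0.06],"turn":0}]'
cat > tilt.py <<'E'
from h import *
s=read_state();f=optics.grab_frame("scene");D=cloud(f)
import sys
cv2.imwrite("pics/"+sys.argv[1],f["img"][...,::-1])
for d in optics.trace(f,"bar_case_centre")[:3]:
    P=D[d["region"]&(f["z_map"]>0)]
    print(round(d["p"],2),np.round(d["rect"]),len(P),np.round(np.percentile(P,[2,50,98],axis=0)).tolist())
    R=np.array(s["ee_rot"]);u=(P-s["eef_pos"])@R
    q=u[(u[:,2]>30)]
    if len(q)<30: continue
    rng=np.random.default_rng(0);best=(0,)
    for _ in range(300):
        i,j=rng.choice(len(q),2)
        if abs(q[i,2]-q[j,2])<20: continue
        k=(q[i,1]-q[j,1])/(q[i,2]-q[j,2]);b=q[i,1]-k*q[i,2]
        n=(abs(q[:,1]-k*q[:,2]-b)<2).sum()
        if n>best[0]: best=(n,k,b)
    print("front tilt deg",np.degrees(np.arctan(best[1])),"tool-y at z20",best[1]*20+best[2],best[0],len(q),"tool x range",np.percentile(q[:,0],[3,97]))
for d in optics.pinpoint(f,"knob_case_centre")[:1]: print("knob px",d)
print(s["eef_pos"],s["clock"],s["width"])
E
python3 tilt.py s3.png
```

```text
clock: 7.82
eef_pos: [478.5, -30.6, 188.2]
ee_rot: [[0.183, 0.983, -0.001], [0.983, -0.183, 0.0], [-0.0, -0.001, -1.0]]
ft_force: [-0.2, 0.7, -3.3]
width: 0.131
clock: 8.65
eef_pos: [400.4, -16.1, 247.7]
ee_rot: [[0.183, 0.983, -0.0], [0.983, -0.183, 0.0], [-0.0, -0.0, -1.0]]
ft_force: [-0.1, -0.4, -3.4]
width: 0.132
0.84 [340. 154.  42.  70.] 2120 [[384.0, -33.0, 123.0], [410.0, -6.0, 190.0], [475.0, 4.0, 250.0]]
front tilt deg 17.628419671702808 tool-y at z20 -17.40965915650515 785 1563 tool x range [-16.44638856  21.06800562]
knob px {'location': [360.7, 170.0], 'p': 0.74}
[400.36828599 -16.13400013 247.74671968] 8.65 0.13249154365363397
```

View pics/s3.png

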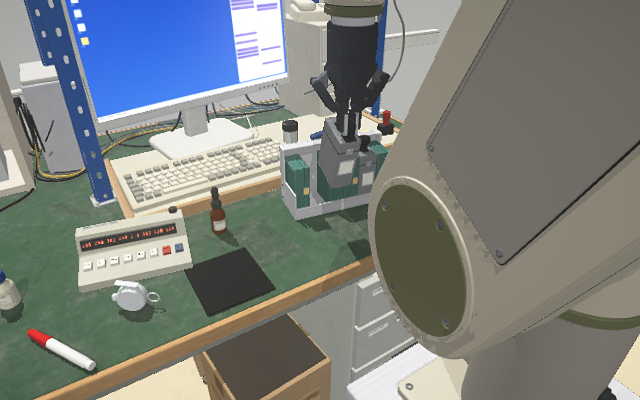

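The case is out and hanging at about 17.6°, and the knob case detection hasn't moved (361,170). Now a precise mat centre and the travel offsets.

```bash
cat > mat.py <<'E'
from h import *
for n in ("top","scene"):
    f=optics.grab_frame(n);g=f["img"].max(-1)
    d=optics.pinpoint(f,"mat_centre")
    u0,v0=map(int,d[0]["location"])
    m=(g<48).astype(np.uint8);m=cv2.morphologyEx(m,cv2.MORPH_OPEN,np.ones((3,3),np.uint8))
    k,l,st,_=cv2.connectedComponentsWithStats(m);i=l[v0,u0]
    c=max(cv2.findContours((l==i).astype(np.uint8),0,2)[0],key=cv2.contourArea)
    H=cv2.convexHull(c).reshape(-1,2).astype(float)
    # ray to plane z=4
    p=cv2.undistortPoints(H[:,None],f["K"],np.array(f["dist_coeffs"],float)).reshape(-1,2)
    R=np.array(f["R"]);o=-R.T@np.array(f["t"]);r=np.c_[p,np.ones(len(p))]@R
    W=o+r*((4-o[2])/r[:,2])[:,None]
    print(n,d[0]["p"],u0,v0,"area",st[i,4],cv2.minAreaRect(W[:,:2].astype(np.float32)),W[:,:2].min(0),W[:,:2].max(0))
    print(" pin", d[0]["location"])
E
python3 mat.py
```

```text
top 0.97 238 231 area 2671 ((424.3360900878906, 211.72122192382812), (119.55440521240234, 130.5810546875), 89.18482208251953) [358.40399335 152.11574818] [490.10522198 271.35989135]
 pin [238.9, 231.2]
scene 0.86 225 279 area 255389 ((2004.4686279296875, -1153.19189453125), (7021.42626953125, 4619.5283203125), 58.801414489746094) [  -87.55538884 -5352.64688839] [5798.75780071  653.31922614]
 pin [225.7, 279.8]
```

```bash
python3 -m inch '[{"fingers":0.0,"offset":[0.01,-0.003,0],"turn":0},{"fingers":0.0,"offset":[0.03,-0.009,0],"turn":0},{"fingers":0.0,"offset":[0.055,-0.017,0],"turn":0},{"fingers":0.0,"offset":[0.085,-0.026,0],"turn":0},{"fingers":0.0,"offset":[0.115,-0.035,0],"turn":0},{"fingers":0.0,"offset":[0.145,-0.044,0],"turn":0},{"fingers":0.0,"offset":[0.175,-0.053,0],"turn":0},{"fingers":0.0,"offset":[0.2,-0.06,0],"turn":0},{"fingers":0.0,"offset":[0.22,-0.067,0],"turn":0},{"fingers":0.0,"offset":[0.228,-0.069,0],"turn":0}]'
python3 -m inch '[{"fingers":0.0,"offset":[0,0,0.01],"turn":0},{"fingers":0.0,"offset":[0,0,0.025],"turn":0},{"fingers":0.0,"offset":[0,0,0.045],"turn":0},{"fingers":0.0,"offset":[0,0,0.065],"turn":0},{"fingers":0.0,"offset":[0,0,0.08],"turn":0},{"fingers":0.0,"offset":[0,0,0.09],"turn":0},{"fingers":0.0,"offset":[0,0,0.096],"turn":0},{"fingers":0.0,"offset":[0,0,0.098],"turn":0},{"fingers":0.0,"offset":[0,0,0.098],"turn":0},{"fingers":0.0,"offset":[0,0,0.098],"turn":0}]'
python3 tilt.py s4.png
```

```text
clock: 9.83
eef_pos: [373.8, 223.1, 248.1]
ee_rot: [[0.18, 0.984, -0.001], [0.984, -0.18, 0.001], [0.001, -0.001, -1.0]]
ft_force: [0.2, 0.2, -3.6]
width: 0.126
clock: 10.67
eef_pos: [375.2, 220.6, 151.2]
ee_rot: [[0.183, 0.983, 0.001], [0.983, -0.183, 0.0], [0.001, 0.001, -1.0]]
ft_force: [0.3, -0.2, -2.6]
width: 0.131
0.86 [423. 183.  44.  71.] 1933 [[381.0, -252.0, 4.0], [392.0, -202.0, 73.0], [418.0, -181.0, 139.0]]
front tilt deg -5.679527247732481 tool-y at z20 104.11754049987375 269 1769 tool x range [-460.18367125 -388.31513258]
0.6 [224. 246.  34.  73.] 1510 [[358.0, 203.0, 30.0], [374.0, 224.0, 102.0], [430.0, 241.0, 165.0]]
front tilt deg 17.614136304898224 tool-y at z20 -16.18369875092851 832 998 tool x range [-16.91669363  20.92263418]
knob px {'location': [360.4, 170.7], 'p': 0.65}
[375.16064225 220.59874753 151.15849985] 10.6667 0.13120938498463736
```

Tilt still holds at 17.6° and the decoy was detected separately. Lowering to contact (expected at TCP z ≈ 135).

```bash
python3 -m inch '[{"fingers":0.0,"offset":[0,0,0.003],"turn":0},{"fingers":0.0,"offset":[0,0,0.006],"turn":0},{"fingers":0.0,"offset":[0,0,0.009],"turn":0},{"fingers":0.0,"offset":[0,0,0.012],"turn":0},{"fingers":0.0,"offset":[0,0,0.014],"turn":0},{"fingers":0.0,"offset":[0,0,0.016],"turn":0},{"fingers":0.0,"offset":[0,0,0.017],"turn":0},{"fingers":0.0,"offset":[0,0,0.017],"turn":0},{"fingers":0.0,"offset":[0,0,0.017],"turn":0},{"fingers":0.0,"offset":[0,0,0.017],"turn":0}]'
```

```text
clock: 11.65
eef_pos: [374.8, 220.8, 134.3]
ee_rot: [[0.183, 0.983, 0.0], [0.983, -0.183, 0.0], [0.0, 0.0, -1.0]]
ft_force: [-4.1, -1.0, 6.8]
width: 0.131
```

```bash
python3 -m inch '[{"fingers":0.0,"offset":[0,0.004,0],"turn":0},{"fingers":0.0,"offset":[0,0.009,0],"turn":0},{"fingers":0.0,"offset":[0,0.014,0],"turn":0},{"fingers":0.0,"offset":[0,0.019,0],"turn":0},{"fingers":0.0,"offset":[0,0.024,0],"turn":0},{"fingers":0.0,"offset":[0,0.029,0.0005],"turn":0},{"fingers":0.0,"offset":[0,0.033,0.001],"turn":0},{"fingers":0.0,"offset":[0,0.036,0.001],"turn":0},{"fingers":0.0,"offset":[0,0.038,0.001],"turn":0},{"fingers":0.0,"offset":[0,0.038,0.001],"turn":0}]'
python3 tilt.py s5.png
```

```text
clock: 12.48
eef_pos: [412.5, 213.8, 133.2]
ee_rot: [[0.183, 0.983, 0.001], [0.983, -0.183, 0.0], [0.001, 0.001, -1.0]]
ft_force: [-2.7, -0.8, 7.0]
width: 0.13
0.82 [224. 251.  35.  85.] 1814 [[387.0, 199.0, 9.0], [392.0, 220.0, 79.0], [446.0, 237.0, 144.0]]
front tilt deg 1.392382407012544 tool-y at z20 -23.445674643439474 1037 1255 tool x range [-17.80766479  20.64130034]
0.82 [422. 184.  38.  70.] 1903 [[381.0, -250.0, 4.0], [392.0, -201.0, 73.0], [418.0, -181.0, 139.0]]
front tilt deg 2.3806166383850917 tool-y at z20 43.552615735461714 232 1391 tool x range [-458.71214081 -388.13092136]
knob px {'location': [361.1, 171.5], 'p': 0.65}
[412.50648124 213.77443265 133.24255455] 12.4833 0.12967606412986973
```

It's within 1.4° of upright and standing on the mat. Releasing and retreating straight up.

```bash
python3 -m inch '[{"fingers":0.02,"offset":[0,0,0],"turn":0},{"fingers":0.04,"offset":[0,0,0],"turn":0},{"fingers":0.06,"offset":[0,0,0],"turn":0},{"fingers":0.06,"offset":[0,0,0],"turn":0},{"fingers":0.06,"offset":[0,0,0],"turn":0},{"fingers":0.06,"offset":[0,0,0],"turn":0},{"fingers":0.06,"offset":[0,0,-0.01],"turn":0},{"fingers":0.06,"offset":[0,0,-0.025],"turn":0},{"fingers":0.06,"offset":[0,0,-0.05],"turn":0},{"fingers":0.06,"offset":[0,0,-0.08],"turn":0}]'
python3 -m inch '[{"fingers":0.06,"offset":[0,0,-0.02],"turn":0},{"fingers":0.06,"offset":[0,0,-0.04],"turn":0},{"fingers":0.06,"offset":[0,0,-0.05],"turn":0},{"fingers":0.06,"offset":[0,0,-0.05],"turn":0},{"fingers":0.06,"offset":[0,0,-0.05],"turn":0},{"fingers":0.06,"offset":[0,0,-0.05],"turn":0},{"fingers":0.06,"offset":[0,0,-0.05],"turn":0},{"fingers":0.06,"offset":[0,0,-0.05],"turn":0},{"fingers":0.06,"offset":[0,0,-0.05],"turn":0},{"fingers":0.06,"offset":[0,0,-0.05],"turn":0}]'
python3 tilt.py s6.png
```

```text
clock: 13.47
eef_pos: [410.7, 213.2, 212.2]
ee_rot: [[0.183, 0.983, -0.003], [0.983, -0.183, -0.001], [-0.002, -0.003, -1.0]]
ft_force: [1.1, 0.1, 0.1]
width: 0.698
clock: 14.3
eef_pos: [411.6, 213.5, 261.6]
ee_rot: [[0.183, 0.983, -0.001], [0.983, -0.183, -0.0], [-0.001, -0.001, -1.0]]
ft_force: [0.2, 0.0, -0.4]
width: 0.704
0.88 [423. 184.  45.  72.] 1959 [[381.0, -252.0, 3.0], [392.0, -202.0, 72.0], [419.0, -181.0, 139.0]]
front tilt deg -10.973742931496204 tool-y at z20 94.28842836051169 331 1959 tool x range [-459.8860053  -387.58745542]
0.82 [225. 250.  40.  88.] 2200 [[389.0, 187.0, 4.0], [395.0, 219.0, 85.0], [563.0, 236.0, 144.0]]
front tilt deg -0.04975370828935512 tool-y at z20 -18.994106851272324 1176 2200 tool x range [-17.76266893  21.2125518 ]
knob px {'location': [359.8, 170.9], 'p': 0.94}
[411.60033721 213.53703667 261.64065215] 14.3 0.7039523835425175
```

View pics/s6.png

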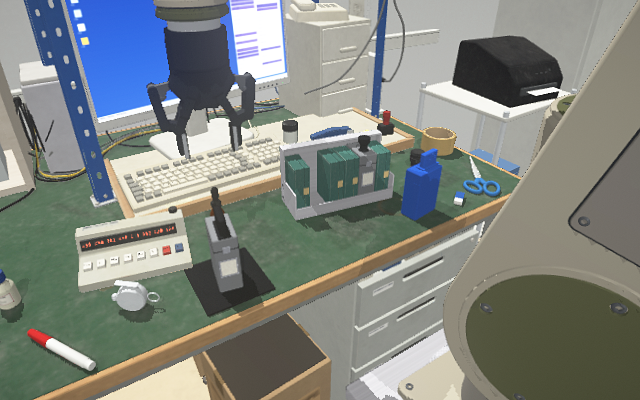

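The case stands upright on the mat at (225,250), the rack and knob case at (361,165) are undisturbed, and the gripper is well clear. The measured centre is about (429,212), against the mat at (424,212). Handing in.

```bash
python3 -c "
from rig import manip
print(manip.close_job())"
```

```text
the job is handed in; nothing more can be done
None
```

The bar-grip case is out of the rack and standing released on the rubber mat, and the job is handed in. I gripped it across the bar and tipped it about 17° with its foot on the rack floor. I then lifted it over the lip, set its front foot edge on the mat, stood it up and let go.

**Last checks, at 14.3 s on the robot clock:**
- **Case on the mat:** tilt is about 0°. Its centre is at about (429, 212) mm against a mat centre of (424, 212), so roughly 5 mm off.
- **Knob case:** its detected pixel position stayed within about 2 px of the start, and the final picture shows it upright in the rack.
- **Robot:** the gripper is open and about 125 mm above the bar's top, with near-zero wrist force. Wrist forces at the ends of moves stayed below about 10 N.

**What disagreed:** the first grip closed 3–4 mm to the side and about 3 mm high, so I reopened, re-centred and gripped again before pulling. A second estimate of the mat centre, from the scene camera, failed because the dark areas merged. I used the top camera's outline, which matched the mat's given size, and the networks' points agreed within about 12 mm.

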